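Draw the guarded locker bolt with the hooked rod

ROBOT

A 6-joint arm with a two-finger parallel gripper is mounted at the origin on a cart in front of the work surface, level with it; the furniture and walls round the work are solid. World frame = base frame: x ahead of the robot, y to its left, z up, the work surface at z = 0. Lengths are in m, angles in rad, forces in N, time in s.
With the tool pointing down it reaches from about 0.375 to 0.9 m from the base axis. Payload 3.1 kg.
Tool frame: the origin (TCP) lies at the very end of the fingers, on their centre line; the grasp point (between the pads) lies 19 mm behind it; z points along the fingers, y is the line along which they close (so a half turn about z gives the same grasp; the last joint's range is limited). The gripper opens to 85 mm and grips with 20 to 120 N. Pads are 22 mm wide; open, the fingers measure 114 mm over their backs; the gripper's body (76 mm by 85 mm) begins 54 mm behind the grasp point. The pads swing forward as they close: fully open they stand 13 mm farther back than shut.
Start: joints at [-1.343, 0.527, 1.433, -0, 1.181, -0.178], TCP at [0.247, -0.574, 0.231] pointing down, gripper open.
Joint ranges: [-3.08, 3.08], [-0.75, 2.2], [0.22, 2.44], [-1.43, 4.57], [0, 2.65], [-2.85, 2.85]. Speed limits (rad/s): [2.79, 2.79, 3.14, 3.14, 3.14, 3.14].

INTERFACE

Orientations are given as a unit quaternion [w, x, y, z].
In Python, from plant import r, cams, hand_in gives the robot as it stands.
- The arm moves only by the shell command python3 -m pendant 'ROWS' [FORCE]. ROWS is JSON, a list of rows, each an object with "gripper": the opening, from 0 (shut) to 1 (fully open); "dp": the shift along the world's x, y, z in cm, a list of three; "yaw": the turn about the world's z in degrees. In form: [{"gripper": gripper, "dp": [tx, ty, tz], "yaw": yaw}, ...]. A call has 1 to 8 rows; each row is the pose to reach, as a shift and turn from the pose commanded when the call began; what a row does not reach only later rows make up. A row lasts 1/8 s, in which the tool goes at most 62.5 mm and 10.7 degrees, less where a joint would pass 70% of its speed; a pose out of reach is approached as far as the arm can. A call with a gripper value outside its range is refused whole. The fingers move at their own pace and stop on an object; FORCE is the grip in N (left out, the last holds). Time passes only in rows, so rows that repeat a pose let the fingers close. It gives the time, the measured TCP pose, the force, the opening and the grip force at its end, in the units of the state.
- r.observe(): the state, without advancing time (a new reading comes with each control period).
- cams.read_camera(name): name is "scene" or "top"; returns a dict with "pixels" (480x640x3 uint8, red, green, blue), "mtx" (3x3 intrinsics, pixels), "world_to_cam" (4x4, takes a point from world to camera coordinates). Camera axes: x right, y up, looking along -z (the intrinsics and any distortion apply to the point x, -y, -z); pixel columns grow to the right and rows downward; lengths in m; the calibration is good to about 2 mm. A picture is of the moment at which its call begins. There is no depth.
- hand_in(): hands the job in; it is judged then, once.
The state is a dict: "clock": time; "joint_pos": joint angles; "joint_vel": joint speeds; "joint_efforts": joint torques, N m; "tool_pos": TCP position; "orientation": TCP orientation; "ft_force": force on the tool from outside, world axes, zero at the start; "torque": the same for the moment, N m; "finger_gap": finger opening in m; "gripper_force": force on a finger pad.
Only numpy, scipy, OpenCV 4.12 (cv2) and the standard library are available. Lean on these libraries where they do the work, as an engineer would, in place of code of your own. Each camera call takes 0.05 s, during which the arm holds its last target. There are 200 camera calls.

TASK

The bolt of the small grey locker sits under a wire guard where hands cannot go. Take the hooked rod from its wooden rest, reach its hook in behind the bolt's upright plate and draw the bolt towards the open front until you feel its hidden stop; keep it pulled snug there for about a second with about 12 newtons, and never push or pull on the locker with more than 20 newtons. Leave the bolt open, lay the rod back in both forks of its rest as it was, hook down, and disturb nothing else.

Things in the scene. Friction and masses are not known exactly. Their poses are not given: they have to be found in the camera images.
- locker: Small grey steel locker, 160 mm high, fixed to the table on a plywood board 205 x 190 x 18.5 mm. Origin: under the board's middle, on the table; local x points from its open front to the lidded case at the back, z up. Steel base plate on the board, top z = 30.5 mm. The case fills local x 42 to 88 mm; in front of it stands the guard. The bolt slides on the centre line y = 0.
- guard_mouth (a point): Middle of the guard's open front, at locker-local (-53, 0, 98) mm. The guard reaches from here back to the case: two 4 mm side cheeks at y = +-70 mm and a roof of wires along x, underside at z = 142 mm, top at 149 mm. The case's lid top is at z = 160 mm.
- bolt_housing (a point): Middle of the top (z = 52 mm; four screw heads to 54 mm) of the closed steel housing into which the bolt's front end runs: locker-local x -91 to -47 mm, y +-20 mm. In it an adjustable stop is hidden, which ends the travel somewhere between 24 and 44 mm; it cannot be seen or measured, only felt as a steep rise of the pull above the bolt's own friction.
- bolt (a joint): Travel of the bolt in m: 0 = fully bolted, grows as the bolt is drawn towards the open front (locker's local -x). It starts between 0 and 6 mm. It slides with about 3 N of friction and stays where it is left.
- bolt_plate (a point): Middle of the top edge (z = 78 mm) of the bolt's upright steel plate, the part to be hooked: 8 mm thick along the locker's x, 32 mm wide along y, standing 44 to 78 mm above the table. It lies at locker-local x = -travel, y = 0. Behind it the hook has free room (at zero travel) of about 36 mm up to the case, above z = 54 mm. To be touched by the rod only.
- rest: Wooden rest fixed to the table, left or right of the locker: base strip 175 x 50 x 12 mm with two forks open at the top. Origin on the table, local x along the rod towards its hook end, z up. Rear fork: local x -62 to -48 mm, 26 mm slot for the handle, floor z = 45 mm, tips z = 70 mm. The lying rod has its axis at y = 0, z = 55 mm and its origin within 8 mm of local x = 0.
- rest_fork (a point): Floor of the slot of the rest's front fork, at rest-local (88, 0, 50.5) mm: the fork is 14 mm thick along x, the slot 16 mm wide for the steel shaft, its flared tips at z = 75 mm.
- rod: Hooked rod, 0.14 kg: a square wooden handle 20 x 20 mm (local x -75 to 50 mm), then a round steel shaft 9 mm thick to local x = 170 mm, where it bends straight down into a hook prong 9 mm thick. Origin on the axis in the free part of the handle between the forks, where it is to be gripped from above across its 20 mm width; x along the rod towards the hook, z up (opposite to the prong).
- rod_hook (a point): Centre of the round tip of the prong: at rod-local (170, 0, -28) mm; the tip's lowest point is 4.5 mm below.
- paint_tin: Bystander: paint tin, 77 mm diameter, 77 mm high, stands on the side of the locker where the rest is not. Origin under its middle.
- sanding_block: Bystander: wooden sanding block 40 x 68 x 28 mm. Origin under its middle.
- spool_black: Bystander: black thread spool, 38 mm diameter, 60 mm high. Origin under its middle.

How it is judged:
On the way, in this order (a step that is already met when the one before it is completed fails the run):
1. the rod is lifted out of its rest (distance of rod from where it was at the start of the episode above 0.05 m and height (world z) of rod above 0.07 m), for 0.1 s.
2. the rod pulls the drawn bolt snug against its stop, with more than 8 N, at rest (value of joint bolt above 0.022 m and contact force between rod and bolt above 8 N and velocity of joint bolt between -0.004 and 0.004 m/s), for 0.4 s.
At the end, for the whole second after the job is handed in: The bolt is drawn (more than 22 mm of travel), and the rod lies at rest in both forks of its rest, hook end to the front fork and pointing down, its origin within 22 mm along and 9 mm across of the rest's origin line and 51 to 60 mm above the table, its axis within 0.12 rad of the rest's (value of joint bolt above 0.022 m and x of rod in the frame of rest between -0.022 and 0.022 m and y of rod in the frame of rest between -0.009 and 0.009 m and z of rod in the frame of rest between 0.051 and 0.06 m and angle between the x axis of rod and the x axis of rest, either way round below 0.12 rad and x of rod_hook in the frame of rest above 0.1 m and angle between rod's own z axis and vertical below 0.3 rad and linear speed of rod below 0.02 m/s); the robot touches nothing.
It fails at once if the rod pushes or pulls on the locker or its bolt with more than 20 N (contact force between rod and locker above 20 N).
It fails at once if the robot itself touches the locker or the bolt (contact force between any of the fingers, the arm and locker above 1 N).
It fails at once if the paint tin, the sanding block or the spool is moved (distance of any of paint_tin, sanding_block, spool_black from where it was at the start of the episode above 0.02 m).
It also fails if it takes over 72 s, if anything falls off the work surface, if the arm or the gripper's body presses on something with over 40 N, if the wrist force passes 120 N, or if a joint passes its speed limit or range.

## Working session

There is one attempt and no reset: what is moved stays moved. The work goes in short steps, Python scripts to look and compute and a shell command to move; the robot and the scene stay as the last step left them, time stands still between calls to the robot, and variables do not carry over. Pictures are saved under pics/ and viewed, at most 13 in all, crops included, and the job is handed in when it is done.

```bash
mkdir -p pics; cat > h.py <<'E'
import numpy as np, cv2, json
from plant import r, cams, hand_in
def snap(name,fn):
    d=cams.read_camera(name); cv2.imwrite(fn,cv2.cvtColor(d["pixels"],cv2.COLOR_RGB2BGR))
    np.savez("cal_"+name,mtx=d["mtx"],w=d["world_to_cam"])
    return d
def cal(name):
    d=np.load("cal_"+name+".npz"); return d["mtx"],d["w"]
def proj(name,P):
    K,W=cal(name); P=np.atleast_2d(P); c=(W[:3,:3]@P.T+W[:3,3:]).T
    q=(K@np.c_[c[:,0],-c[:,1],-c[:,2]].T).T; return q[:,:2]/q[:,2:]
def ray(name,uv,z):
    K,W=cal(name); d=np.linalg.inv(K)@[uv[0],uv[1],1]; d=W[:3,:3].T@[d[0],-d[1],-d[2]]
    o=-W[:3,:3].T@W[:3,3]; return o+d*(z-o[2])/d[2]
E
python3 - <<'E'
from h import *
for n in("scene","top"):
    d=snap(n,f"pics/{n}0.png"); print(n,d.keys(),d["mtx"].round(1).tolist(),(-d["world_to_cam"][:3,:3].T@d["world_to_cam"][:3,3]).round(3))
print(r.observe())
E
```

```text
scene dict_keys(['pixels', 'mtx', 'world_to_cam']) [[455.6, 0.0, 313.4], [0.0, 455.6, 241.2], [0.0, 0.0, 1.0]] [-0.093  0.669  0.708]
top dict_keys(['pixels', 'mtx', 'world_to_cam']) [[611.3, 0.0, 314.0], [0.0, 611.3, 242.3], [0.0, 0.0, 1.0]] [ 0.35  -0.002  1.869]
{'clock': 0.1, 'joint_pos': array([-1.34347843e+00,  5.28418407e-01,  1.43375146e+00,  4.20523399e-06,
        1.18138916e+00, -1.78522837e-01]), 'joint_vel': array([ 0.00056171, -0.00023707, -0.0012389 , -0.0008963 , -0.00277594,
        0.0008728 ]), 'joint_efforts': array([-2.75428984e-04, -4.43304384e+01, -1.78586483e+01, -2.45939746e-04,
        3.86545129e-03,  4.78884601e-06]), 'tool_pos': array([ 0.24661561, -0.57360272,  0.23041091]), 'orientation': array([-9.82942324e-04,  9.79481900e-01,  2.01529753e-01, -2.20411276e-05]), 'ft_force': array([ 0.18181351, -0.92273167,  0.34194462]), 'torque': array([ 0.00533744, -0.01640017, -0.01972783]), 'gripper_force': 0.0, 'finger_gap': 0.08515918690016705}
```

View pics/top0.png

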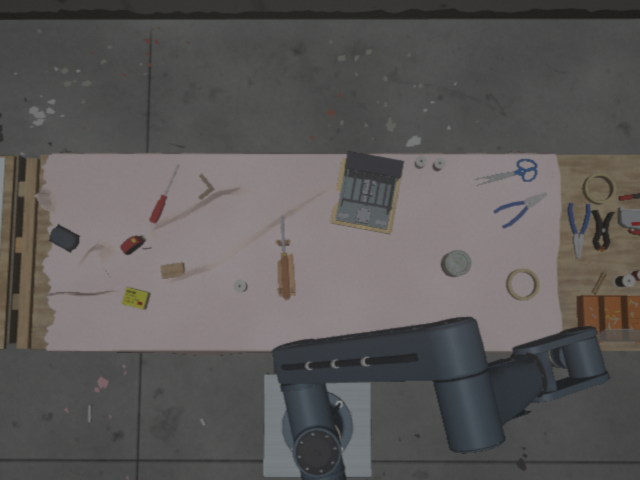

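View pics/scene0.png

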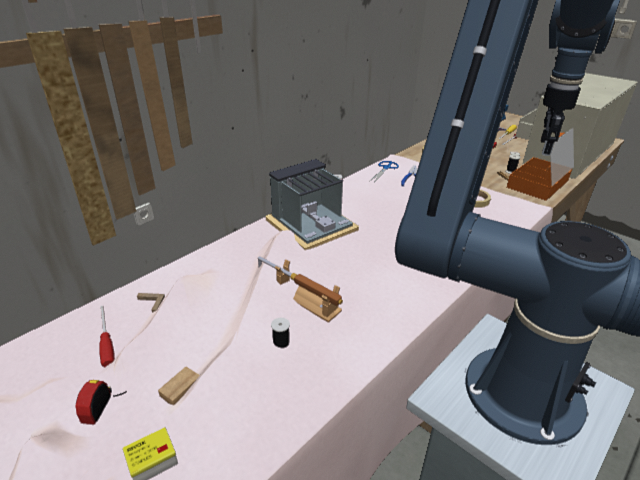

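The top view shows the locker around (368,192), the rod in its rest around (285,265) with the hook at (283,217), the spool at (240,286), the tin at (456,263) and the sanding block at (173,270). Next I'll enlarge both objects.

```bash
python3 - <<'E'
from h import *
t=cv2.imread("pics/top0.png"); s=cv2.imread("pics/scene0.png")
up=lambda im,x0,y0,w,h,k: cv2.resize(im[y0:y0+h,x0:x0+w],None,fx=k,fy=k,interpolation=cv2.INTER_CUBIC)
a=up(t,325,145,85,95,6); b=up(t,265,210,45,95,6); cv2.imwrite("pics/tc.png",np.hstack([a,b]))
cv2.imwrite("pics/sc.png",up(s,245,150,130,180,4)[:, :]) if 0 else cv2.imwrite("pics/sc.png",up(s,250,150,120,92,6)[:552])
E
```

```text
(no output)
```

View pics/tc.png

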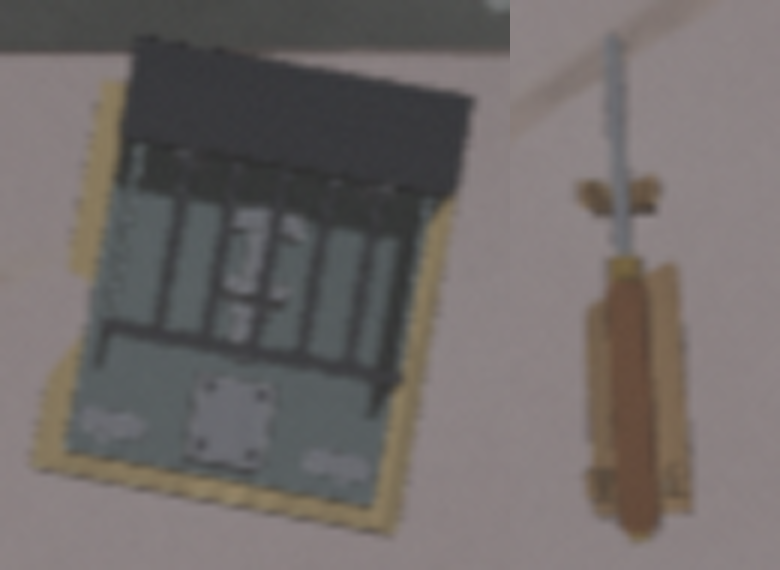

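View pics/sc.png

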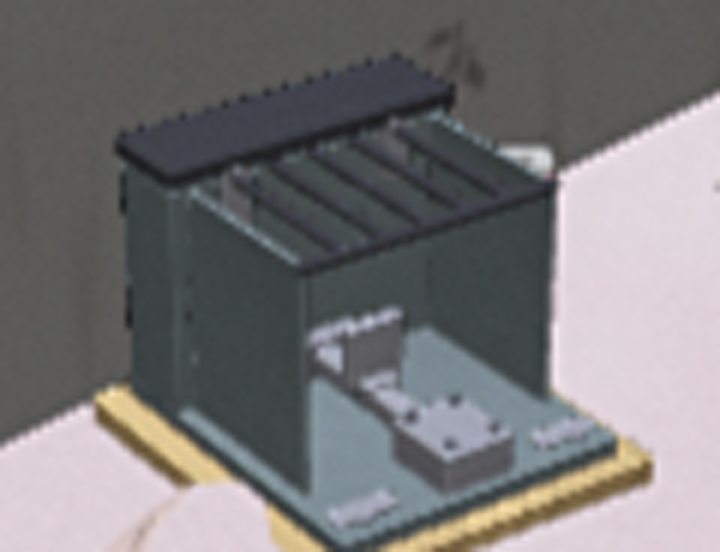

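```bash
cat > fit.py <<'E'
from h import *
from scipy.optimize import least_squares
T=lambda u,v:(325+u/6-.4,145+v/6-.4); S=lambda u,v:(250+u/6-.4,150+v/6-.4); R=lambda u,v:(265+(u-510)/6-.4,210+v/6-.4)
def tf(p,L):
    c,s=np.cos(p[2]),np.sin(p[2]); L=np.atleast_2d(L)/1000.
    return np.c_[p[0]+c*L[:,0]-s*L[:,1],p[1]+s*L[:,0]+c*L[:,1],L[:,2]]
obs=[("top",T(35,467),(-102.5,95,18.5)),("top",T(394,534),(-102.5,-95,18.5)),
("top",T(203,375),(-47,20,52)),("top",T(272,388),(-47,-20,52)),("top",T(262,468),(-91,-20,52)),("top",T(188,455),(-91,20,52)),
("scene",S(652,463),(-102.5,-95,18.5)),("scene",S(392,430),(-47,20,52)),("scene",S(445,463),(-91,20,52)),("scene",S(516,430),(-91,-20,52)),("scene",S(460,395),(-47,-20,52)),
("scene",S(302,270),(-53,70,145)),("scene",S(555,185),(-53,-70,145))]
f=lambda p:np.concatenate([proj(n,tf(p,L))[0]-uv for n,uv,L in obs])
g=least_squares(f,[.5,-.17,-.15],loss="soft_l1",x_scale=[.1,.1,.1]); L=g.x
if __name__=="__main__":
    print("locker",L,np.degrees(L[2])); print(f(L).reshape(-1,2).round(1).tolist())
    for n,o in(("top",(325,145)),("scene",(250,150))):
        for x in(4,0,-4,-10): print(n,x,((proj(n,tf(L,[(x,16,78),(x,-16,78)]))-o+.4)*6).round().tolist())
    # rod
    a=ray("top",R(612,36),.055); b=ray("top",R(640,534),.055); c=ray("top",R(625,256),.055)
    print("tip",a,"tail",b,"ferr",c,np.linalg.norm(a-b),np.linalg.norm(c-b),"yaw",np.degrees(np.arctan2(*(a-b)[[1,0]])))
    print("fork",[ray("top",R(*q),z) for q,z in (((582,190),.075),((658,188),.075),((603,512),.012),((692,512),.012),((668,264),.012))])
    print("spool",ray("top",(240,284.5),.06))
    for n,o in(("top",(0,0)),("scene",(0,0))): print(n,proj(n,np.array([a,b])))
    print("tin",ray("top",(456,262),.077))
E
python3 fit.py
```

```text
locker [ 0.69181468 -0.14754405 -0.17595545] -10.081504520414526
[[-1.4, -1.0], [0.2, -1.4], [-1.4, -0.9], [0.2, -0.8], [-0.6, 0.2], [-1.4, 0.0], [0.5, -1.2], [0.1, -1.7], [0.9, -0.4], [0.6, 0.6], [0.2, -0.2], [1.2, 1.1], [0.8, 1.2]]
top 4 [[223.0, 262.0], [287.0, 273.0]]
top 0 [[222.0, 270.0], [286.0, 281.0]]
top -4 [[221.0, 278.0], [284.0, 289.0]]
top -10 [[219.0, 290.0], [282.0, 301.0]]
scene 4 [[335.0, 324.0], [390.0, 305.0]]
scene 0 [[340.0, 327.0], [395.0, 308.0]]
scene -4 [[345.0, 331.0], [400.0, 311.0]]
scene -10 [[353.0, 336.0], [408.0, 317.0]]
tip [0.61995596 0.10683332 0.055     ] tail [0.37213652 0.09136013 0.055     ] ferr [0.5096087  0.09963031 0.055     ] 0.24830201638608812 0.13772071916544978 yaw 3.5727580507009846
fork [array([0.54043033, 0.11988853, 0.075     ]), array([0.5414424 , 0.08248641, 0.075     ]), array([0.38370146, 0.11230833, 0.012     ]), array([0.38375209, 0.06738057, 0.012     ]), array([0.50933111, 0.08014323, 0.012     ])]
spool [0.4134277  0.22817046 0.06      ]
top [[281.6        215.6       ]
 [286.26666667 298.6       ]]
scene [[259.63849296 257.38267004]
 [340.85985496 301.63069749]]
tin [ 0.47936891 -0.40719775  0.077     ]
```

```bash
python3 -m pendant '[{"gripper":1,"dp":[1.5,5,0],"yaw":-2.5},{"gripper":1,"dp":[3,10,0],"yaw":-5},{"gripper":1,"dp":[4.5,15,0],"yaw":-7.5},{"gripper":1,"dp":[6,20,0],"yaw":-10},{"gripper":1,"dp":[7.5,25,0],"yaw":-12.5},{"gripper":1,"dp":[9,30,0],"yaw":-15},{"gripper":1,"dp":[10.5,35,0],"yaw":-17.5},{"gripper":1,"dp":[12,40,0],"yaw":-19.5}]'
```

```text
clock: 1.1
tool_pos: [0.3669, -0.1726, 0.2312]
orientation: [-0.0, 0.999, 0.032, 0.0]
ft_force: [0.5, -0.2, -0.5]
finger_gap: 0.0856
gripper_force: 0.0
```

```bash
python3 -m pendant '[{"gripper":1,"dp":[1.5,5,0],"yaw":0},{"gripper":1,"dp":[3,10,0],"yaw":0},{"gripper":1,"dp":[4.5,15,0],"yaw":0},{"gripper":1,"dp":[6,20,0],"yaw":0},{"gripper":1,"dp":[7.2,24,-2],"yaw":0},{"gripper":1,"dp":[8,26.9,-5],"yaw":0},{"gripper":1,"dp":[8,26.9,-8],"yaw":0},{"gripper":1,"dp":[8,26.9,-8],"yaw":0}]'
python3 - <<'E'
from h import *
t=snap("top","pics/top1.png"); s=snap("scene","pics/scene1.png")
t=cv2.imread("pics/top1.png"); s=cv2.imread("pics/scene1.png")
cv2.imwrite("pics/c1.png",np.hstack([cv2.resize(t[205:305,240:330],None,fx=4,fy=4),cv2.resize(s[200:330,250:360],None,fx=400/130,fy=400/130)]))
p=r.observe()["tool_pos"]; print(p, proj("top",p),proj("scene",p))
E
```

```text
clock: 2.1
tool_pos: [0.4447, 0.0953, 0.1495]
orientation: [-0.0, 0.999, 0.033, -0.003]
ft_force: [-0.2, -0.3, 0.5]
finger_gap: 0.0852
gripper_force: 0.0
[0.44681846 0.09464398 0.1515534 ] [[283.50112777 271.50117923]] [[314.91643781 251.51242956]]
```

View pics/c1.png

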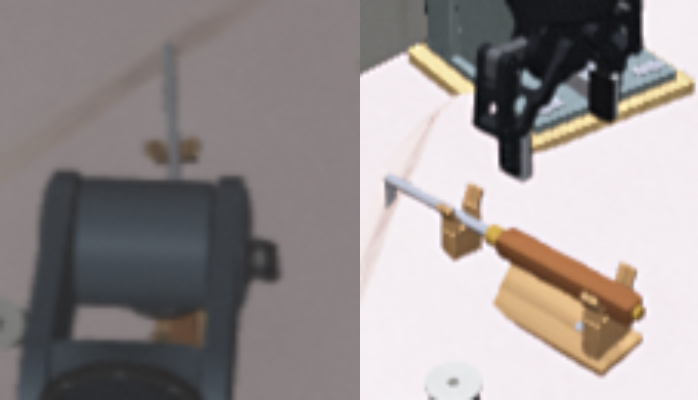

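The gripper stands centred over the handle, with the fingers straddling it (scene px about (300,258) and (329,238)). Descend and grip.

```bash
python3 -m pendant '[{"gripper":1,"dp":[0,0,-3],"yaw":0},{"gripper":1,"dp":[0,0,-6],"yaw":0},{"gripper":1,"dp":[0,0,-9],"yaw":0},{"gripper":1,"dp":[0,0,-11],"yaw":0},{"gripper":1,"dp":[0,0,-11.5],"yaw":0},{"gripper":0.35,"dp":[0,0,-11.5],"yaw":0},{"gripper":0.3,"dp":[0,0,-11.5],"yaw":0},{"gripper":0.3,"dp":[0,0,-11.5],"yaw":0}]' 20 && python3 -m pendant '[{"gripper":0,"dp":[0,0,0],"yaw":0},{"gripper":0,"dp":[0,0,0],"yaw":0},{"gripper":0,"dp":[0,0,0],"yaw":0},{"gripper":0,"dp":[0,0,0],"yaw":0},{"gripper":0,"dp":[0,0,0],"yaw":0},{"gripper":0,"dp":[0,0,0],"yaw":0}]' 20
```

```text
clock: 3.2
tool_pos: [0.4473, 0.0948, 0.0371]
orientation: [0.0, 0.999, 0.033, 0.001]
ft_force: [-0.3, -0.8, -1.3]
finger_gap: 0.0323
gripper_force: 0.0
clock: 3.95
tool_pos: [0.4471, 0.0948, 0.037]
orientation: [0.0, 0.999, 0.033, 0.001]
ft_force: [-0.5, 0.6, 7.0]
finger_gap: 0.0196
gripper_force: 23.5
```

```bash
python3 -m pendant '[{"gripper":0,"dp":[0,0,0],"yaw":0},{"gripper":0,"dp":[0,0,0],"yaw":0},{"gripper":0,"dp":[0,0,1],"yaw":0},{"gripper":0,"dp":[0,0,3],"yaw":0},{"gripper":0,"dp":[0,0,6],"yaw":0},{"gripper":0,"dp":[0,0,9],"yaw":0},{"gripper":0,"dp":[0,0,12],"yaw":0},{"gripper":0,"dp":[0,0,12],"yaw":0}]' 120 && python3 -m pendant '[{"gripper":0,"dp":[-0.4,-3,0],"yaw":-2},{"gripper":0,"dp":[-0.7,-7,0],"yaw":-5},{"gripper":0,"dp":[-1,-11,0],"yaw":-8},{"gripper":0,"dp":[-1.3,-15,0],"yaw":-11},{"gripper":0,"dp":[-1.6,-18,0],"yaw":-13},{"gripper":0,"dp":[-1.6,-19.7,-2],"yaw":-13.7},{"gripper":0,"dp":[-1.6,-19.7,-4],"yaw":-13.7},{"gripper":0,"dp":[-1.6,-19.7,-4],"yaw":-13.7}]'
python3 - <<'E'
from h import *
t=snap("top","pics/top2.png"); s=snap("scene","pics/scene2.png")
t=cv2.imread("pics/top2.png"); s=cv2.imread("pics/scene2.png")
k=cv2.INTER_CUBIC
cv2.imwrite("pics/c2.png",np.hstack([cv2.resize(t[150:250,320:400],None,fx=5,fy=5,interpolation=k),cv2.resize(s[160:260,265:345],None,fx=5,fy=5,interpolation=k)]))
print(r.observe())
E
```

```text
clock: 4.95
tool_pos: [0.4479, 0.0949, 0.1582]
orientation: [0.0, 0.999, 0.033, 0.002]
ft_force: [-0.5, -0.6, -1.6]
finger_gap: 0.018
gripper_force: 117.2
clock: 5.95
tool_pos: [0.4288, -0.1015, 0.1144]
orientation: [-0.001, 0.996, -0.087, -0.003]
ft_force: [-0.2, -0.1, -1.8]
finger_gap: 0.0178
gripper_force: 117.5
{'clock': 6.05, 'joint_pos': array([-4.86196747e-01,  4.93631999e-01,  1.98840938e+00,  7.64060735e-05,
        6.61580670e-01,  1.25806111e+00]), 'joint_vel': array([ 0.00692115, -0.02013015, -0.01201679, -0.00200201, -0.0018471 ,
       -0.0009893 ]), 'joint_efforts': array([-1.92861739e-01, -3.33706713e+01, -8.44501197e+00,  1.37948107e-03,
       -9.10107134e-03,  2.12871828e-04]), 'tool_pos': array([ 0.43014929, -0.10177454,  0.11583997]), 'orientation': array([-4.16236650e-04,  9.96238117e-01, -8.66520808e-02, -9.25691398e-04]), 'ft_force': array([ 0.71175109, -0.27215925, -2.2236135 ]), 'torque': array([-0.02248952,  0.0597344 , -0.00576528]), 'gripper_force': 117.45704054832458, 'finger_gap': 0.01821872886623409}
```

View pics/c2.png

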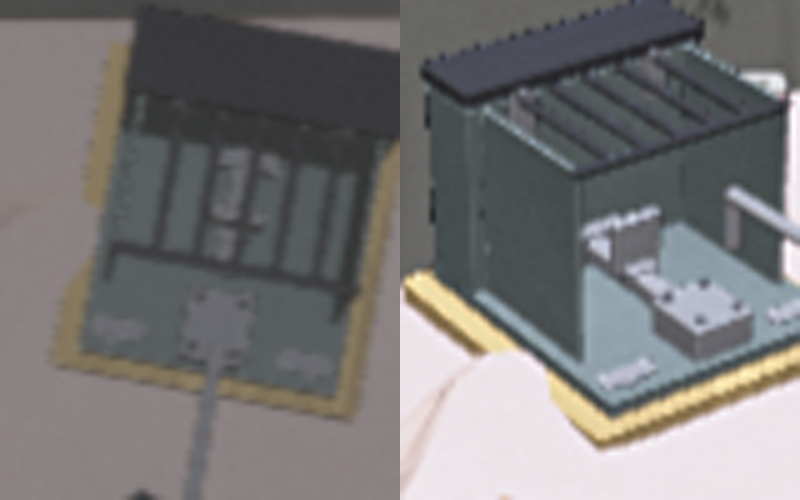

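```bash
python3 - <<'E'
from fit import *
def loc(P):
    d=np.array(P)[:2]-L[:2]; c,s=np.cos(L[2]),np.sin(L[2]); return (1000*np.array([c*d[0]+s*d[1],-s*d[0]+c*d[1]])).round(1)
ft=lambda n:least_squares(lambda p:np.concatenate([proj(n,tf(p,l))[0]-uv for m,uv,l in obs if m==n]),L,x_scale=.1).x
Lt,Ls=ft("top"),ft("scene"); print(Lt,Ls)
th=-9.95*np.pi/180; o=np.array([.4302,-.1018,.134])
d=np.array([np.cos(th),np.sin(th),0])
for nm,q in(("end",o+d*.1745),("tip",o+d*.17-[0,0,.028])):
    print(nm,q,loc(q),proj("top",q),proj("scene",q-[0,0,0.0045 if nm=="tip" else -.0045]))
e=ray("top",(361.6,218),.134);print("top meas end",e,loc(e))
a=ray("top",(320+190/5-.4,150+490/5-.4),.134);print("yaw",np.degrees(np.arctan2(*(e-a)[[1,0]])))
E
```

```text
[ 0.68979613 -0.15022426 -0.18278762] [ 0.69260904 -0.14700866 -0.1914096 ]
end [ 0.60207533 -0.13195163  0.134     ] [-91.1  -0.4] [[363.27140569 217.74180637]] [[331.44550992 196.07554263]]
tip [ 0.59764302 -0.13117408  0.106     ] [-95.6  -0.4] [[362.30130913 220.63624505]] [[332.10420697 209.01130947]]
top meas end [ 0.60132685 -0.12716104  0.134     ] [-92.7   4.2]
yaw -8.004883677896672
```

```bash
python3 - <<'E'
from fit import *
k=cv2.INTER_CUBIC
t=cv2.imread("pics/top2.png"); s=cv2.imread("pics/scene2.png")
A=cv2.resize(t[190:250,340:384],None,fx=9,fy=9,interpolation=k); B=cv2.resize(s[185:245,302:346],None,fx=9,fy=9,interpolation=k)
cv2.imwrite("pics/c3.png",cv2.convertScaleAbs(np.hstack([A,B]),alpha=1.5))
g=t[:,:,:3].astype(int).sum(2)
for v in range(231,248,2): print(v,g[v,352:368].tolist())
E
```

```text
231 [401, 399, 403, 399, 400, 398, 394, 359, 319, 322, 323, 360, 400, 401, 400, 395]
233 [403, 403, 400, 401, 402, 400, 396, 366, 332, 330, 342, 375, 399, 403, 403, 400]
235 [401, 400, 402, 402, 400, 401, 372, 338, 328, 330, 364, 395, 401, 398, 397, 396]
237 [401, 398, 403, 400, 399, 394, 359, 318, 324, 320, 356, 399, 403, 400, 397, 400]
239 [399, 401, 402, 403, 400, 388, 359, 333, 327, 344, 372, 400, 399, 399, 398, 399]
241 [400, 400, 403, 403, 400, 372, 337, 329, 330, 365, 400, 403, 400, 401, 398, 400]
243 [396, 403, 402, 402, 396, 357, 319, 324, 322, 356, 395, 400, 403, 398, 396, 400]
245 [396, 403, 397, 397, 384, 359, 331, 326, 343, 375, 396, 401, 403, 402, 400, 403]
247 [398, 398, 399, 397, 369, 336, 328, 331, 365, 397, 399, 406, 403, 405, 400, 401]
```

View pics/c3.png

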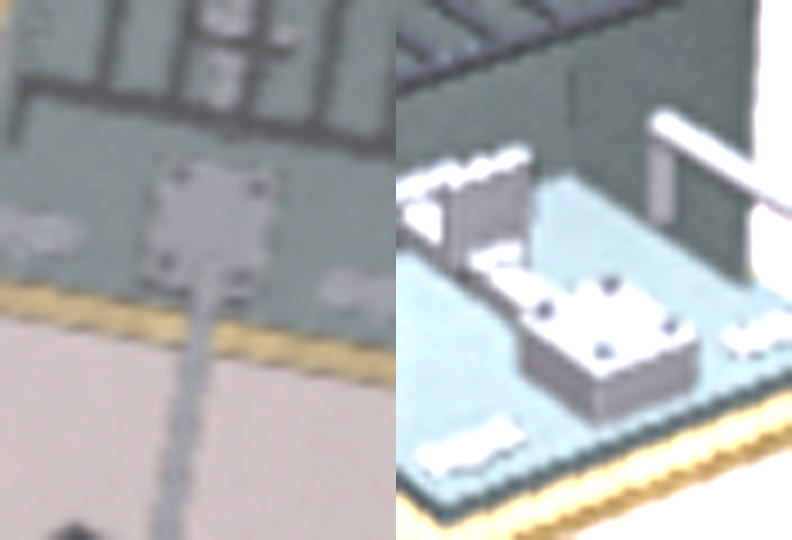

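The shaft centroid agrees with the predicted rod axis, so the rod sits true in the grip. The hook is at locker-local (-95.6, ~0), and the plate front edge, scene px (307,205)–(316,201), shows about zero travel. Lower a little and go in over the plate.

```bash
python3 -m pendant '[{"gripper":0,"dp":[0,0,-1],"yaw":0},{"gripper":0,"dp":[0,0,-1.5],"yaw":0},{"gripper":0,"dp":[1.97,-0.35,-1.5],"yaw":0},{"gripper":0,"dp":[3.94,-0.7,-1.5],"yaw":0},{"gripper":0,"dp":[5.9,-1.05,-1.5],"yaw":0},{"gripper":0,"dp":[7.88,-1.4,-1.5],"yaw":0},{"gripper":0,"dp":[7.88,-1.4,-1.5],"yaw":0}]' && python3 -m pendant '[{"gripper":0,"dp":[1,-0.18,0],"yaw":0},{"gripper":0,"dp":[2,-0.36,0],"yaw":0},{"gripper":0,"dp":[3,-0.53,0],"yaw":0},{"gripper":0,"dp":[3.52,-0.63,0],"yaw":0},{"gripper":0,"dp":[3.52,-0.63,0],"yaw":0}]'
```

```text
clock: 6.92
tool_pos: [0.5111, -0.1166, 0.1013]
orientation: [0.0, 0.996, -0.086, 0.001]
ft_force: [-0.5, 0.7, -1.6]
finger_gap: 0.0184
gripper_force: 117.4
clock: 7.55
tool_pos: [0.5451, -0.1226, 0.1013]
orientation: [0.0, 0.996, -0.087, 0.0]
ft_force: [-0.1, 0.9, -1.2]
finger_gap: 0.0183
gripper_force: 117.4
```

```bash
python3 -m pendant '[{"gripper":0,"dp":[0,0,-0.5],"yaw":0},{"gripper":0,"dp":[0,0,-1],"yaw":0},{"gripper":0,"dp":[0,0,-1],"yaw":0}]' && python3 -m pendant '[{"gripper":0,"dp":[0,0,-0.5],"yaw":0},{"gripper":0,"dp":[0,0,-1],"yaw":0},{"gripper":0,"dp":[0,0,-1.5],"yaw":0},{"gripper":0,"dp":[0,0,-1.9],"yaw":0},{"gripper":0,"dp":[0,0,-1.9],"yaw":0}]'
python3 - <<'E'
from h import *
k=cv2.INTER_CUBIC
snap("top","pics/top4.png"); snap("scene","pics/scene4.png")
t=cv2.imread("pics/top4.png"); s=cv2.imread("pics/scene4.png")
A=cv2.resize(t[160:230,340:384],None,fx=8,fy=8,interpolation=k); B=cv2.resize(s[180:250,292:346],None,fx=8,fy=8,interpolation=k)
cv2.imwrite("pics/c4.png",cv2.convertScaleAbs(np.hstack([A,B]),alpha=1.5))
print(r.observe()["tool_pos"])
E
```

```text
clock: 7.92
tool_pos: [0.544, -0.1223, 0.0906]
orientation: [-0.0, 0.996, -0.087, -0.001]
ft_force: [0.1, 0.3, -1.1]
finger_gap: 0.0179
gripper_force: 117.4
clock: 8.55
tool_pos: [0.5445, -0.1224, 0.0719]
orientation: [-0.0, 0.996, -0.087, -0.0]
ft_force: [0.4, 0.4, -2.6]
finger_gap: 0.0184
gripper_force: 117.4
[ 0.54478568 -0.12253989  0.07228833]
```

View pics/c4.png

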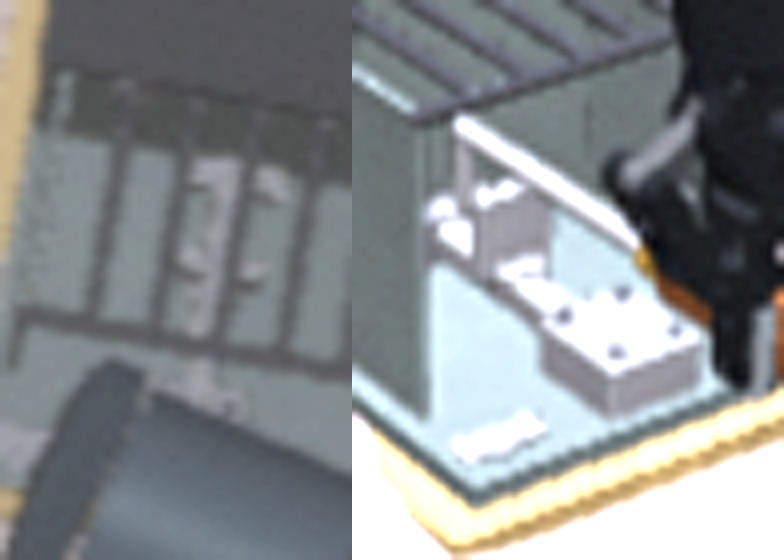

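The hook is down behind the plate: prong at crop px (465,160), plate top at (490,195). Now draw gently with force checks.

```bash
cat > chk.py <<'E'
import sys,numpy as np
from plant import r
o=r.observe(); d=np.array([.9845,-.1755,0]); d0=np.array([.5448,-.1225,.0723])
f=o["ft_force"]@d-0.2; print("F %.1f  disp %.1f mm z %.4f"%(f,-1000*(o["tool_pos"]-d0)@d,o["tool_pos"][2]),"t",round(o["clock"],2)); sys.exit(abs(f)>float(sys.argv[1]))
E
P="python3 -m pendant"
{ python3 -m pendant '[{"gripper":0,"dp":[-0.2,0.035,0],"yaw":0},{"gripper":0,"dp":[-0.4,0.07,0],"yaw":0},{"gripper":0,"dp":[-0.6,0.105,0],"yaw":0},{"gripper":0,"dp":[-0.69,0.123,0],"yaw":0}]' >/dev/null && python3 chk.py 6 &&
python3 -m pendant '[{"gripper":0,"dp":[-0.1,0.018,0],"yaw":0},{"gripper":0,"dp":[-0.2,0.035,0],"yaw":0}]' >/dev/null && python3 chk.py 6 &&
python3 -m pendant '[{"gripper":0,"dp":[-0.1,0.018,0],"yaw":0},{"gripper":0,"dp":[-0.2,0.035,0],"yaw":0}]' >/dev/null && python3 chk.py 6 &&
python3 -m pendant '[{"gripper":0,"dp":[-0.1,0.018,0],"yaw":0},{"gripper":0,"dp":[-0.2,0.035,0],"yaw":0}]' >/dev/null && python3 chk.py 6 &&
python3 -m pendant '[{"gripper":0,"dp":[-0.1,0.018,0],"yaw":0},{"gripper":0,"dp":[-0.2,0.035,0],"yaw":0}]' >/dev/null && python3 chk.py 6 &&
python3 -m pendant '[{"gripper":0,"dp":[-0.1,0.018,0],"yaw":0},{"gripper":0,"dp":[-0.2,0.035,0],"yaw":0}]' >/dev/null && python3 chk.py 6 &&
python3 -m pendant '[{"gripper":0,"dp":[-0.1,0.018,0],"yaw":0},{"gripper":0,"dp":[-0.2,0.035,0],"yaw":0}]' >/dev/null && python3 chk.py 6 &&
python3 -m pendant '[{"gripper":0,"dp":[-0.1,0.018,0],"yaw":0},{"gripper":0,"dp":[-0.2,0.035,0],"yaw":0}]' >/dev/null && python3 chk.py 6; }
```

```text
F -0.3  disp 7.3 mm z 0.0724 t 9.15False
```

```bash
sed -i 's/sys.exit(/sys.exit(int(/; s/argv\[1\]))$/argv[1])))/' chk.py; tail -1 chk.py
python3 chk.py 6 &&
python3 -m pendant '[{"gripper":0,"dp":[-0.1,0.018,0],"yaw":0},{"gripper":0,"dp":[-0.2,0.035,0],"yaw":0}]' >/dev/null && python3 chk.py 6 &&
python3 -m pendant '[{"gripper":0,"dp":[-0.1,0.018,0],"yaw":0},{"gripper":0,"dp":[-0.2,0.035,0],"yaw":0}]' >/dev/null && python3 chk.py 6 &&
python3 -m pendant '[{"gripper":0,"dp":[-0.1,0.018,0],"yaw":0},{"gripper":0,"dp":[-0.2,0.035,0],"yaw":0}]' >/dev/null && python3 chk.py 6 &&
python3 -m pendant '[{"gripper":0,"dp":[-0.1,0.018,0],"yaw":0},{"gripper":0,"dp":[-0.2,0.035,0],"yaw":0}]' >/dev/null && python3 chk.py 6 &&
python3 -m pendant '[{"gripper":0,"dp":[-0.1,0.018,0],"yaw":0},{"gripper":0,"dp":[-0.2,0.035,0],"yaw":0}]' >/dev/null && python3 chk.py 6 &&
python3 -m pendant '[{"gripper":0,"dp":[-0.1,0.018,0],"yaw":0},{"gripper":0,"dp":[-0.2,0.035,0],"yaw":0}]' >/dev/null && python3 chk.py 6 &&
python3 -m pendant '[{"gripper":0,"dp":[-0.1,0.018,0],"yaw":0},{"gripper":0,"dp":[-0.2,0.035,0],"yaw":0}]' >/dev/null && python3 chk.py 6
```

```text
f=o["ft_force"]@d-0.2; print("F %.1f  disp %.1f mm z %.4f"%(f,-1000*(o["tool_pos"]-d0)@d,o["tool_pos"][2]),"t",round(o["clock"],2)); sys.exit(int(abs(f)>float(sys.argv[1])))
F -0.3  disp 7.3 mm z 0.0724 t 9.15
F -1.1  disp 9.1 mm z 0.0723 t 9.4
F -0.8  disp 11.2 mm z 0.0723 t 9.65
F 0.4  disp 13.2 mm z 0.0723 t 9.9
F -0.7  disp 15.3 mm z 0.0723 t 10.15
F -1.0  disp 17.3 mm z 0.0723 t 10.4
F 2.6  disp 18.1 mm z 0.0725 t 10.65
F 3.4  disp 20.6 mm z 0.0724 t 10.9
```

```bash

python3 -m pendant '[{"gripper":0,"dp":[-0.1,0.018,0],"yaw":0},{"gripper":0,"dp":[-0.2,0.035,0],"yaw":0}]' >/dev/null && python3 chk.py 6 &&
python3 -m pendant '[{"gripper":0,"dp":[-0.1,0.018,0],"yaw":0},{"gripper":0,"dp":[-0.2,0.035,0],"yaw":0}]' >/dev/null && python3 chk.py 6 &&
python3 -m pendant '[{"gripper":0,"dp":[-0.1,0.018,0],"yaw":0},{"gripper":0,"dp":[-0.2,0.035,0],"yaw":0}]' >/dev/null && python3 chk.py 6 &&
python3 -m pendant '[{"gripper":0,"dp":[-0.1,0.018,0],"yaw":0},{"gripper":0,"dp":[-0.2,0.035,0],"yaw":0}]' >/dev/null && python3 chk.py 6 &&
python3 -m pendant '[{"gripper":0,"dp":[-0.1,0.018,0],"yaw":0},{"gripper":0,"dp":[-0.2,0.035,0],"yaw":0}]' >/dev/null && python3 chk.py 6 &&
python3 -m pendant '[{"gripper":0,"dp":[-0.1,0.018,0],"yaw":0},{"gripper":0,"dp":[-0.2,0.035,0],"yaw":0}]' >/dev/null && python3 chk.py 6 
```

```text
F 3.6  disp 23.1 mm z 0.0724 t 11.15
F 2.3  disp 25.3 mm z 0.0724 t 11.4
F 3.1  disp 27.4 mm z 0.0723 t 11.65
F 1.8  disp 29.4 mm z 0.0723 t 11.9
F 2.6  disp 31.5 mm z 0.0723 t 12.15
F 3.1  disp 33.5 mm z 0.0723 t 12.4
```

Now 0.5 mm per row, checked after each, with a threshold of 5.5 N.

```bash

python3 -m pendant '[{"gripper":0,"dp":[-0.05,0.009,0],"yaw":0}]' >/dev/null && python3 chk.py 5.5 &&
python3 -m pendant '[{"gripper":0,"dp":[-0.05,0.009,0],"yaw":0}]' >/dev/null && python3 chk.py 5.5 &&
python3 -m pendant '[{"gripper":0,"dp":[-0.05,0.009,0],"yaw":0}]' >/dev/null && python3 chk.py 5.5 &&
python3 -m pendant '[{"gripper":0,"dp":[-0.05,0.009,0],"yaw":0}]' >/dev/null && python3 chk.py 5.5 &&
python3 -m pendant '[{"gripper":0,"dp":[-0.05,0.009,0],"yaw":0}]' >/dev/null && python3 chk.py 5.5 &&
python3 -m pendant '[{"gripper":0,"dp":[-0.05,0.009,0],"yaw":0}]' >/dev/null && python3 chk.py 5.5 &&
python3 -m pendant '[{"gripper":0,"dp":[-0.05,0.009,0],"yaw":0}]' >/dev/null && python3 chk.py 5.5 &&
python3 -m pendant '[{"gripper":0,"dp":[-0.05,0.009,0],"yaw":0}]' >/dev/null && python3 chk.py 5.5 &&
python3 -m pendant '[{"gripper":0,"dp":[-0.05,0.009,0],"yaw":0}]' >/dev/null && python3 chk.py 5.5 &&
python3 -m pendant '[{"gripper":0,"dp":[-0.05,0.009,0],"yaw":0}]' >/dev/null && python3 chk.py 5.5 &&
python3 -m pendant '[{"gripper":0,"dp":[-0.05,0.009,0],"yaw":0}]' >/dev/null && python3 chk.py 5.5 &&
python3 -m pendant '[{"gripper":0,"dp":[-0.05,0.009,0],"yaw":0}]' >/dev/null && python3 chk.py 5.5 &&
python3 -m pendant '[{"gripper":0,"dp":[-0.05,0.009,0],"yaw":0}]' >/dev/null && python3 chk.py 5.5 &&
python3 -m pendant '[{"gripper":0,"dp":[-0.05,0.009,0],"yaw":0}]' >/dev/null && python3 chk.py 5.5
```

```text
F 3.3  disp 34.1 mm z 0.0723 t 12.53
F 2.1  disp 34.5 mm z 0.0723 t 12.65
F 2.8  disp 35.0 mm z 0.0723 t 12.78
F 2.2  disp 35.5 mm z 0.0723 t 12.9
F 2.8  disp 36.0 mm z 0.0723 t 13.03
F 3.0  disp 36.5 mm z 0.0723 t 13.15
F 3.7  disp 37.1 mm z 0.0723 t 13.28
F 2.7  disp 37.6 mm z 0.0723 t 13.4
F 3.6  disp 38.1 mm z 0.0723 t 13.53
F 3.0  disp 38.6 mm z 0.0723 t 13.65
F 2.8  disp 39.1 mm z 0.0723 t 13.78
F 2.4  disp 39.6 mm z 0.0723 t 13.9
F 2.7  disp 40.1 mm z 0.0723 t 14.03
F 3.5  disp 40.6 mm z 0.0723 t 14.15
```

```bash

python3 -m pendant '[{"gripper":0,"dp":[-0.05,0.009,0],"yaw":0}]' >/dev/null && python3 chk.py 5.5 &&
python3 -m pendant '[{"gripper":0,"dp":[-0.05,0.009,0],"yaw":0}]' >/dev/null && python3 chk.py 5.5 &&
python3 -m pendant '[{"gripper":0,"dp":[-0.05,0.009,0],"yaw":0}]' >/dev/null && python3 chk.py 5.5 &&
python3 -m pendant '[{"gripper":0,"dp":[-0.05,0.009,0],"yaw":0}]' >/dev/null && python3 chk.py 5.5 &&
python3 -m pendant '[{"gripper":0,"dp":[-0.05,0.009,0],"yaw":0}]' >/dev/null && python3 chk.py 5.5 &&
python3 -m pendant '[{"gripper":0,"dp":[-0.05,0.009,0],"yaw":0}]' >/dev/null && python3 chk.py 5.5 &&
python3 -m pendant '[{"gripper":0,"dp":[-0.05,0.009,0],"yaw":0}]' >/dev/null && python3 chk.py 5.5 &&
python3 -m pendant '[{"gripper":0,"dp":[-0.05,0.009,0],"yaw":0}]' >/dev/null && python3 chk.py 5.5 &&
python3 -m pendant '[{"gripper":0,"dp":[-0.05,0.009,0],"yaw":0}]' >/dev/null && python3 chk.py 5.5 &&
python3 -m pendant '[{"gripper":0,"dp":[-0.05,0.009,0],"yaw":0}]' >/dev/null && python3 chk.py 5.5 &&
python3 -m pendant '[{"gripper":0,"dp":[-0.05,0.009,0],"yaw":0}]' >/dev/null && python3 chk.py 5.5 &&
python3 -m pendant '[{"gripper":0,"dp":[-0.05,0.009,0],"yaw":0}]' >/dev/null && python3 chk.py 5.5 &&
python3 -m pendant '[{"gripper":0,"dp":[-0.05,0.009,0],"yaw":0}]' >/dev/null && python3 chk.py 5.5 &&
python3 -m pendant '[{"gripper":0,"dp":[-0.05,0.009,0],"yaw":0}]' >/dev/null && python3 chk.py 5.5 &&
python3 -m pendant '[{"gripper":0,"dp":[-0.05,0.009,0],"yaw":0}]' >/dev/null && python3 chk.py 5.5 &&
python3 -m pendant '[{"gripper":0,"dp":[-0.05,0.009,0],"yaw":0}]' >/dev/null && python3 chk.py 5.5 &&
python3 -m pendant '[{"gripper":0,"dp":[-0.05,0.009,0],"yaw":0}]' >/dev/null && python3 chk.py 5.5 &&
python3 -m pendant '[{"gripper":0,"dp":[-0.05,0.009,0],"yaw":0}]' >/dev/null && python3 chk.py 5.5 
```

```text
F 2.1  disp 41.1 mm z 0.0723 t 14.28
F 2.5  disp 41.7 mm z 0.0723 t 14.4
F 2.5  disp 42.1 mm z 0.0723 t 14.53
F 3.3  disp 42.6 mm z 0.0723 t 14.65
F 1.9  disp 43.1 mm z 0.0723 t 14.78
F 2.9  disp 43.7 mm z 0.0723 t 14.9
F 2.2  disp 44.2 mm z 0.0723 t 15.03
F 1.9  disp 44.7 mm z 0.0723 t 15.15
F 2.8  disp 45.2 mm z 0.0723 t 15.28
F 3.2  disp 45.7 mm z 0.0723 t 15.4
F 3.0  disp 46.2 mm z 0.0723 t 15.53
F 2.9  disp 46.7 mm z 0.0723 t 15.65
F 3.8  disp 47.2 mm z 0.0723 t 15.78
F 3.5  disp 47.7 mm z 0.0723 t 15.9
F 2.5  disp 48.2 mm z 0.0723 t 16.02
F 2.3  disp 48.7 mm z 0.0723 t 16.15
F 2.6  disp 49.3 mm z 0.0723 t 16.27
F 3.1  disp 49.8 mm z 0.0723 t 16.4
```

```bash

python3 -m pendant '[{"gripper":0,"dp":[-0.05,0.009,0],"yaw":0}]' >/dev/null && python3 chk.py 5.5 &&
python3 -m pendant '[{"gripper":0,"dp":[-0.05,0.009,0],"yaw":0}]' >/dev/null && python3 chk.py 5.5 &&
python3 -m pendant '[{"gripper":0,"dp":[-0.05,0.009,0],"yaw":0}]' >/dev/null && python3 chk.py 5.5 &&
python3 -m pendant '[{"gripper":0,"dp":[-0.05,0.009,0],"yaw":0}]' >/dev/null && python3 chk.py 5.5 &&
python3 -m pendant '[{"gripper":0,"dp":[-0.05,0.009,0],"yaw":0}]' >/dev/null && python3 chk.py 5.5 &&
python3 -m pendant '[{"gripper":0,"dp":[-0.05,0.009,0],"yaw":0}]' >/dev/null && python3 chk.py 5.5 &&
python3 -m pendant '[{"gripper":0,"dp":[-0.05,0.009,0],"yaw":0}]' >/dev/null && python3 chk.py 5.5 &&
python3 -m pendant '[{"gripper":0,"dp":[-0.05,0.009,0],"yaw":0}]' >/dev/null && python3 chk.py 5.5 &&
python3 -m pendant '[{"gripper":0,"dp":[-0.05,0.009,0],"yaw":0}]' >/dev/null && python3 chk.py 5.5 &&
python3 -m pendant '[{"gripper":0,"dp":[-0.05,0.009,0],"yaw":0}]' >/dev/null && python3 chk.py 5.5 &&
python3 -m pendant '[{"gripper":0,"dp":[-0.05,0.009,0],"yaw":0}]' >/dev/null && python3 chk.py 5.5 &&
python3 -m pendant '[{"gripper":0,"dp":[-0.05,0.009,0],"yaw":0}]' >/dev/null && python3 chk.py 5.5 &&
python3 -m pendant '[{"gripper":0,"dp":[-0.05,0.009,0],"yaw":0}]' >/dev/null && python3 chk.py 5.5 &&
python3 -m pendant '[{"gripper":0,"dp":[-0.05,0.009,0],"yaw":0}]' >/dev/null && python3 chk.py 5.5 &&
python3 -m pendant '[{"gripper":0,"dp":[-0.05,0.009,0],"yaw":0}]' >/dev/null && python3 chk.py 5.5 &&
python3 -m pendant '[{"gripper":0,"dp":[-0.05,0.009,0],"yaw":0}]' >/dev/null && python3 chk.py 5.5 
```

```text
F 3.4  disp 50.2 mm z 0.0723 t 16.52
F 2.6  disp 50.8 mm z 0.0723 t 16.65
F 2.1  disp 51.3 mm z 0.0723 t 16.77
F 3.3  disp 51.8 mm z 0.0723 t 16.9
F 4.4  disp 52.2 mm z 0.0723 t 17.02
F 5.4  disp 52.2 mm z 0.0724 t 17.15
F 7.0  disp 52.2 mm z 0.0724 t 17.27
```

The stop shows clearly: displacement freezes at 52.2 mm while the pull rises about 1.5 N per 0.5 mm. I'll go up to about 12 N and hold.

```bash

python3 -m pendant '[{"gripper":0,"dp":[-0.05,0.009,0],"yaw":0}]' >/dev/null && python3 chk.py 11 &&
python3 -m pendant '[{"gripper":0,"dp":[-0.05,0.009,0],"yaw":0},{"gripper":0,"dp":[-0.05,0.009,0],"yaw":0}]' >/dev/null && python3 chk.py 11 &&
python3 -m pendant '[{"gripper":0,"dp":[-0.04,0.007,0],"yaw":0},{"gripper":0,"dp":[-0.04,0.007,0],"yaw":0}]' >/dev/null && python3 chk.py 11
```

```text
F 7.6  disp 52.2 mm z 0.0725 t 17.4
F 6.3  disp 52.2 mm z 0.0725 t 17.65
F 8.0  disp 52.2 mm z 0.0726 t 17.9
```

```bash

python3 -m pendant '[{"gripper":0,"dp":[-0.05,0.009,0],"yaw":0},{"gripper":0,"dp":[-0.05,0.009,0],"yaw":0}]' >/dev/null && python3 chk.py 11 &&
python3 -m pendant '[{"gripper":0,"dp":[-0.05,0.009,0],"yaw":0},{"gripper":0,"dp":[-0.05,0.009,0],"yaw":0}]' >/dev/null && python3 chk.py 11 &&
python3 -m pendant '[{"gripper":0,"dp":[-0.05,0.009,0],"yaw":0},{"gripper":0,"dp":[-0.05,0.009,0],"yaw":0}]' >/dev/null && python3 chk.py 11;
python3 -c "
from plant import r;o=r.observe();print(o['ft_force'],o['tool_pos'],o['orientation'])"
```

```text
F 8.7  disp 52.2 mm z 0.0726 t 18.15
F 10.0  disp 52.1 mm z 0.0727 t 18.4
F 10.7  disp 52.2 mm z 0.0727 t 18.65
[10.97630845 -0.29689189 -5.88900466] [ 0.49330799 -0.1140626   0.07269493] [ 0.00118701  0.99624572 -0.08647153  0.0039655 ]
```

```bash

python3 -m pendant '[{"gripper":0,"dp":[-0.03,0.005,0],"yaw":0},{"gripper":0,"dp":[-0.03,0.005,0],"yaw":0},{"gripper":0,"dp":[-0.03,0.005,0],"yaw":0},{"gripper":0,"dp":[-0.03,0.005,0],"yaw":0}]' >/dev/null; python3 chk.py 13 &&
python3 -m pendant '[{"gripper":0,"dp":[0,0,0],"yaw":0},{"gripper":0,"dp":[0,0,0],"yaw":0},{"gripper":0,"dp":[0,0,0],"yaw":0},{"gripper":0,"dp":[0,0,0],"yaw":0},{"gripper":0,"dp":[0,0,0],"yaw":0},{"gripper":0,"dp":[0,0,0],"yaw":0}]' ; python3 chk.py 13
```

```text
F 11.2  disp 52.2 mm z 0.0727 t 19.15
clock: 19.9
tool_pos: [0.4933, -0.1141, 0.0727]
orientation: [0.001, 0.996, -0.086, 0.004]
ft_force: [10.9, 0.1, -6.6]
finger_gap: 0.0184
gripper_force: 117.3
F 10.5  disp 52.2 mm z 0.0727 t 19.9
```

The pull was held for over a second. Release, raise and withdraw.

```bash

python3 -m pendant '[{"gripper":0,"dp":[0.3,-0.053,0],"yaw":0},{"gripper":0,"dp":[0.7,-0.124,0],"yaw":0},{"gripper":0,"dp":[1.2,-0.21,0],"yaw":0},{"gripper":0,"dp":[1.2,-0.21,0],"yaw":0}]' && python3 -m pendant '[{"gripper":0,"dp":[0,0,0.5],"yaw":0},{"gripper":0,"dp":[0,0,1.5],"yaw":0},{"gripper":0,"dp":[0,0,2.5],"yaw":0},{"gripper":0,"dp":[0,0,3.2],"yaw":0},{"gripper":0,"dp":[0,0,3.2],"yaw":0}]'; python3 - <<'E'
from h import *
k=cv2.INTER_CUBIC
snap("scene","pics/scene5.png"); s=cv2.imread("pics/scene5.png")
cv2.imwrite("pics/c5.png",cv2.convertScaleAbs(cv2.resize(s[170:250,280:370],None,fx=7,fy=7,interpolation=k),alpha=1.5))
E
```

```text
clock: 20.4
tool_pos: [0.5008, -0.1146, 0.0722]
orientation: [-0.0, 0.996, -0.087, -0.001]
ft_force: [0.7, 0.3, -2.9]
finger_gap: 0.0182
gripper_force: 117.9
clock: 21.02
tool_pos: [0.5016, -0.115, 0.1052]
orientation: [0.0, 0.996, -0.087, 0.001]
ft_force: [-0.0, -0.3, -1.6]
finger_gap: 0.0179
gripper_force: 117.9
```

View pics/c5.png

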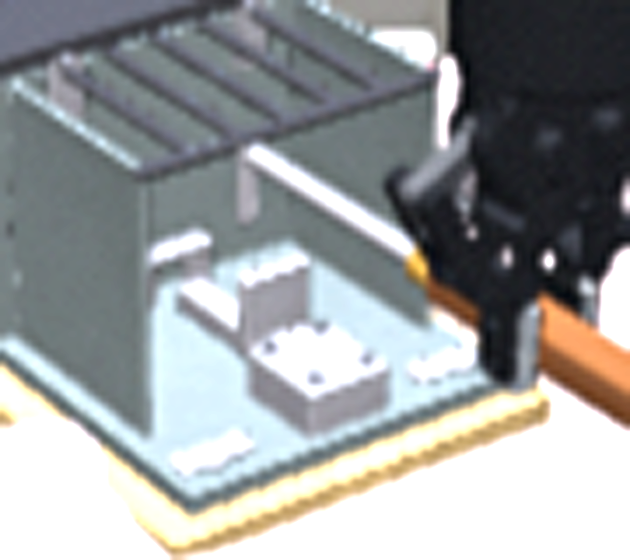

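The bolt plate at (275,280) is now drawn right up to the housing, and the hook at (248,190) hangs clear above it. Withdraw and carry back.

```bash

python3 -m pendant '[{"gripper":0,"dp":[-1.5,0.27,0],"yaw":0},{"gripper":0,"dp":[-3.5,0.63,0],"yaw":0},{"gripper":0,"dp":[-5.5,0.98,0],"yaw":0},{"gripper":0,"dp":[-7.2,1.28,0],"yaw":0},{"gripper":0,"dp":[-7.2,1.28,2],"yaw":0},{"gripper":0,"dp":[-7.2,1.28,5.5],"yaw":0},{"gripper":0,"dp":[-7.2,1.28,5.5],"yaw":0}]' && python3 -m pendant '[{"gripper":0,"dp":[0.3,3,0],"yaw":2},{"gripper":0,"dp":[0.6,7,0],"yaw":5},{"gripper":0,"dp":[0.9,11,0],"yaw":8},{"gripper":0,"dp":[1.2,15,0],"yaw":11},{"gripper":0,"dp":[1.5,18,0],"yaw":13},{"gripper":0,"dp":[1.7,19.5,0],"yaw":13.7},{"gripper":0,"dp":[1.7,19.5,0],"yaw":13.7},{"gripper":0,"dp":[1.7,19.5,0],"yaw":13.7}]'; python3 - <<'E'
from h import *
o=r.observe();print(o["tool_pos"],o["orientation"])
k=cv2.INTER_CUBIC
snap("scene","pics/scene6.png"); snap("top","pics/top6.png"); s=cv2.imread("pics/scene6.png");t=cv2.imread("pics/top6.png")
cv2.imwrite("pics/c6.png",cv2.convertScaleAbs(np.hstack([cv2.resize(t[205:285,260:310],None,fx=7,fy=7,interpolation=k),cv2.resize(s[210:290,250:310],None,fx=7,fy=7,interpolation=k)]),alpha=1.3))
d=np.array([np.cos(.066),np.sin(.066),0]); p=o["tool_pos"]+[0,0,.018]
print(proj("top",p+d*.1745),proj("scene",p+d*.17-[0,0,.0325]),proj("scene",p+d*.17+[0,0,.0045]))
E
```

```text
clock: 21.95
tool_pos: [0.4306, -0.1027, 0.161]
orientation: [0.001, 0.996, -0.087, 0.002]
ft_force: [0.4, -0.0, -2.3]
finger_gap: 0.0182
gripper_force: 117.9
clock: 22.95
tool_pos: [0.446, 0.0923, 0.159]
orientation: [0.0, 0.999, 0.032, -0.0]
ft_force: [0.1, -0.1, -1.7]
finger_gap: 0.018
gripper_force: 117.9
[0.44599199 0.0922622  0.15898038] [ 1.55234093e-04  9.99479323e-01  3.22631909e-02 -3.81855885e-04]
[[280.13497562 209.12122096]] [[259.64601981 226.37637859]] [[258.66972683 212.61855344]]
```

View pics/c6.png

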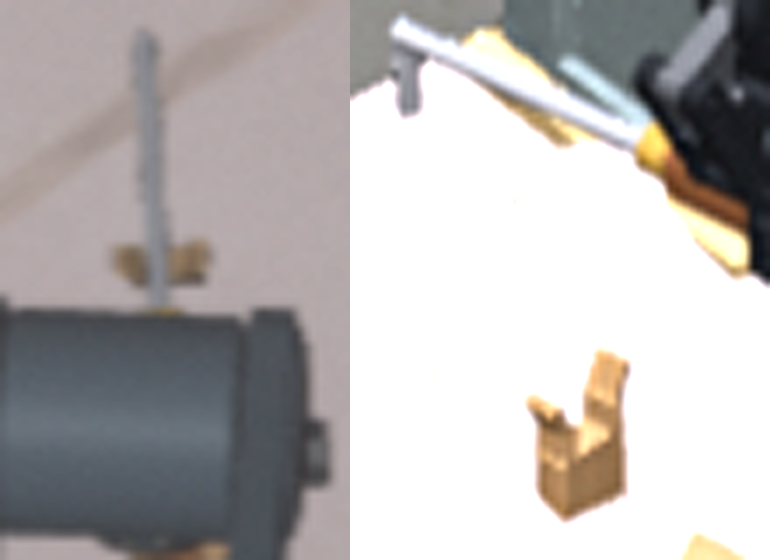

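The rod hangs level and true over the forks (shaft end at top px (280.5,209.5), matching the prediction). Shift 1–2.5 mm back to the original grip spot and lower.

```bash

python3 -m pendant '[{"gripper":0,"dp":[0.11,0.25,0],"yaw":0.1},{"gripper":0,"dp":[0.11,0.25,-3],"yaw":0.1},{"gripper":0,"dp":[0.11,0.25,-6],"yaw":0.1},{"gripper":0,"dp":[0.11,0.25,-8.5],"yaw":0.1},{"gripper":0,"dp":[0.11,0.25,-9.5],"yaw":0.1},{"gripper":0,"dp":[0.11,0.25,-9.5],"yaw":0.1}]' && python3 -m pendant '[{"gripper":0,"dp":[0,0,-0.5],"yaw":0},{"gripper":0,"dp":[0,0,-1],"yaw":0},{"gripper":0,"dp":[0,0,-1.5],"yaw":0},{"gripper":0,"dp":[0,0,-2],"yaw":0},{"gripper":0,"dp":[0,0,-2.3],"yaw":0},{"gripper":0,"dp":[0,0,-2.5],"yaw":0},{"gripper":0,"dp":[0,0,-2.5],"yaw":0}]'
```

```text
clock: 23.8
tool_pos: [0.4473, 0.0954, 0.064]
orientation: [-0.0, 0.999, 0.033, -0.0]
ft_force: [-0.5, 0.3, -1.7]
finger_gap: 0.0182
gripper_force: 118.0
clock: 24.68
tool_pos: [0.4472, 0.0955, 0.0391]
orientation: [-0.0, 0.999, 0.034, -0.0]
ft_force: [0.3, -0.4, -1.2]
finger_gap: 0.018
gripper_force: 118.0
```

Continue down in half-millimetre steps until it bears.

```bash
python3 -m pendant '[{"gripper":0,"dp":[0,0,-0.05],"yaw":0},{"gripper":0,"dp":[0,0,-0.1],"yaw":0},{"gripper":0,"dp":[0,0,-0.1],"yaw":0}]'; python3 -m pendant '[{"gripper":0,"dp":[0,0,-0.05],"yaw":0},{"gripper":0,"dp":[0,0,-0.1],"yaw":0},{"gripper":0,"dp":[0,0,-0.1],"yaw":0}]'
```

```text
clock: 25.05
tool_pos: [0.4473, 0.0956, 0.0383]
orientation: [0.0, 0.999, 0.034, 0.0]
ft_force: [-0.1, 0.2, -1.7]
finger_gap: 0.0176
gripper_force: 118.0
clock: 25.42
tool_pos: [0.4473, 0.0956, 0.0374]
orientation: [0.0, 0.999, 0.034, 0.0]
ft_force: [-0.1, -0.2, -1.3]
finger_gap: 0.0181
gripper_force: 118.1
```

```bash
python3 -m pendant '[{"gripper":0,"dp":[0,0,-0.05],"yaw":0},{"gripper":0,"dp":[0,0,-0.1],"yaw":0},{"gripper":0,"dp":[0,0,-0.1],"yaw":0}]'; python3 -m pendant '[{"gripper":0,"dp":[0,0,-0.05],"yaw":0},{"gripper":0,"dp":[0,0,-0.05],"yaw":0}]'
```

```text
clock: 25.8
tool_pos: [0.4473, 0.0956, 0.0373]
orientation: [0.0, 0.999, 0.034, 0.0]
ft_force: [-1.5, -0.3, 8.7]
finger_gap: 0.0181
gripper_force: 119.7
clock: 26.05
tool_pos: [0.4473, 0.0956, 0.0372]
orientation: [0.0, 0.999, 0.034, 0.001]
ft_force: [-1.3, 0.5, 14.8]
finger_gap: 0.0183
gripper_force: 120.4
```

It bears on the forks. Back off 1 mm, open slowly, and rise.

```bash
python3 -m pendant '[{"gripper":0,"dp":[0,0,0.12],"yaw":0},{"gripper":0.25,"dp":[0,0,0.12],"yaw":0},{"gripper":0.3,"dp":[0,0,0.12],"yaw":0},{"gripper":0.4,"dp":[0,0,0.12],"yaw":0},{"gripper":0.7,"dp":[0,0,0.12],"yaw":0},{"gripper":1,"dp":[0,0,0.12],"yaw":0},{"gripper":1,"dp":[0,0,0.12],"yaw":0},{"gripper":1,"dp":[0,0,0.12],"yaw":0}]' 20 && python3 -m pendant '[{"gripper":1,"dp":[0,0,2],"yaw":0},{"gripper":1,"dp":[0,0,5],"yaw":0},{"gripper":1,"dp":[0,0,9],"yaw":0},{"gripper":1,"dp":[0,0,14],"yaw":0},{"gripper":1,"dp":[0,0,18],"yaw":0},{"gripper":1,"dp":[0,-6,18],"yaw":0},{"gripper":1,"dp":[0,-12,18],"yaw":0},{"gripper":1,"dp":[0,-12,18],"yaw":0}]'; python3 - <<'E'
from h import *
k=cv2.INTER_CUBIC
snap("scene","pics/scene7.png"); snap("top","pics/top7.png"); s=cv2.imread("pics/scene7.png");t=cv2.imread("pics/top7.png")
s0=cv2.imread("pics/scene0.png"); A=lambda im:cv2.resize(im[240:330,250:350],None,fx=4,fy=4,interpolation=k)
cv2.imwrite("pics/c7.png",np.vstack([np.hstack([A(s0),A(s)])]))
print(np.abs(s0.astype(int)-s)[250:330,255:350].mean())
E
```

```text
clock: 27.05
tool_pos: [0.4472, 0.0956, 0.037]
orientation: [-0.0, 0.999, 0.034, 0.0]
ft_force: [0.3, -0.3, -0.8]
finger_gap: 0.0854
gripper_force: 0.0
clock: 28.05
tool_pos: [0.4478, -0.0281, 0.2173]
orientation: [0.001, 1.0, 0.03, 0.001]
ft_force: [-0.2, 0.3, -0.6]
finger_gap: 0.0858
gripper_force: 0.0
22.938815789473683
```

View pics/c7.png

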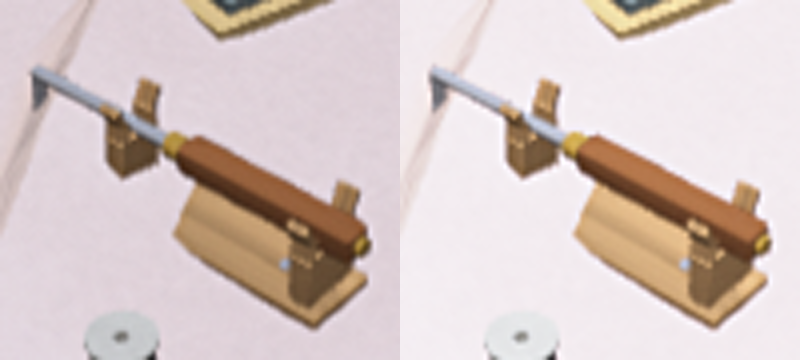

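Before (left) and after (right) match: the rod lies in both forks, hook down at (437,88), and the spool has not moved. Handing in.

```bash
python3 -c "
from plant import hand_in; print(hand_in())"
```

```text
the job is handed in; nothing more can be done
None
```

I drew the bolt to its hidden stop, held it there for over a second at about 11 N measured along the pull (asked: about 12 N), laid the rod back in both forks hook down, and handed the job in; no verdict came back.

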